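Bring the syringe pump's pusher up to the plunger and lock it

ROBOT

A 6-joint arm with a two-finger parallel gripper is mounted at the origin on the work surface. World frame = base frame: x ahead of the robot, y to its left, z up, the work surface at z = 0. Lengths are in mm, angles in rad, forces in N, time in s.
With the tool pointing down it reaches from about 275 to 825 mm from the base axis. Payload 5.2 kg.
Tool frame: the origin (TCP) lies at the very end of the fingers, on their centre line; the grasp point (between the pads) lies 19 mm behind it; z points along the fingers, y is the line along which they close (so a half turn about z gives the same grasp; the last joint's range is limited). The gripper opens to 93 mm and grips with 3 to 60 N. Pads are 15 mm wide; open, the fingers measure 128 mm over their backs; the gripper's body (75 mm by 188 mm) begins 65 mm behind the grasp point.
Start: joints at [1.131, 0.259, 1.535, -0, 1.348, -0.203], TCP at [129.003, 534.662, 218.653] pointing down, gripper open.
Joint ranges: [-3.14, 3.14], [-0.91, 2.08], [0.19, 2.58], [-1.22, 4.36], [0.22, 2.71], [-3.12, 3.12]. Speed limits (rad/s): [2.57, 2.57, 3.14, 3.14, 3.14, 3.14].

INTERFACE

Orientations are given as [roll, pitch, yaw] about the fixed x, y, z axes, in that order (R = Rz(yaw) Ry(pitch) Rx(roll)).
In Python, from bench import robot gives the robot as it stands. The module is installed in compiled form; this text tells all that it offers. Calls block until the motion is done:
- robot.move_ptp(position, orientation): joint-space move of the TCP to a pose.
- robot.move_linear(position, ori=None, speed=150, f_stop=None): straight line of the TCP; ori=None keeps the orientation; speed is the mean speed in mm/s. With f_stop (N) it stops when the force on the tool has changed by that much, and returns True; else False.
- robot.move_j(angles): joint-space move.
- robot.move_gripper(opening): opening from 0.0 (shut) to 1.0 (fully open); the grip force is fixed at half the most; returns when the fingers have stopped.
- robot.sleep(seconds).
- robot.inverse_kinematics(position, orientation): joint angles nearest the present ones, or None.
- robot.get_image(name): name is "scene" or "top"; returns a dict with "img" (384x512x3 uint8, blue, green, red), "fovy" (degrees; the focal length in pixels is half the picture's height over the tangent of half this angle, whatever the lens; pixels are square), "cx", "cy" (the principal point, pixels), "k1" (the pictures are not rectified: a ray, as slopes to the right and down, at radius r is drawn at 1 + k1 r^2 times it, then the intrinsics apply), "eye" and "orientation" of the camera in the world. Camera axes: x right, y down, z forward; pixel columns grow to the right and rows downward; lengths in mm; the calibration is good to about 2 mm. A picture is of the moment at which its call begins. There is no depth.
A pose or a line that the arm cannot do raises robot.MotionError and nothing moves.
- robot.hand_in(): hands the job in; it is judged then, once.
Readings, each from a call of its own:
- robot.current_t(): time.
- robot.current_qpos(): joint angles.
- robot.current_joint_vel(): joint speeds.
- robot.current_joint_efforts(): joint torques, N m.
- robot.current_tcp_pos(): TCP position.
- robot.current_eef_rot(): TCP orientation.
- robot.current_contact_force(): force on the tool from outside, world axes, zero at the start.
- robot.current_ft_torque(): the same for the moment, N m.
- robot.current_gripper_width(): opening from 0.0 (shut) to 1.0 (fully open).
- robot.current_finger_force(): force on a finger pad.
Only numpy, scipy, OpenCV 4.12 (cv2) and the standard library are available. Lean on these libraries where they do the work, as an engineer would, in place of code of your own. Each camera call takes 0.05 s, during which the arm holds its last target. There are 200 camera calls.

TASK

Set the syringe pump up for its run: slide the orange lock on top of the blue pusher block fully over to free the half nut before you move the block, bring the block forward until it just touches the plunger's thumb rest without pushing the plunger in, then slide the orange lock fully home again and let go. Leave the glassware and everything else on the bench where it is.

Things in the scene. Friction and masses are not known exactly. Their poses are not given: they have to be found in the camera images.
- pump: White bench-top syringe pump, fixed, 172 x 350 mm, 55 mm high without its fittings. Origin: centre of its underside on the bench; x away from the console, y along the drive from pusher block to nozzle. Drive line and syringe axis lie above x = +20 mm, the axis 102 mm up. End plate behind the block: inner face y = -153 mm, top 100 mm up. Barrel clamp, up to 148 mm high, at y = +100 mm.
- pusher: Blue pusher block, 46 mm wide (x), 32 long (y), 62 high, its top 126 mm above the bench. Origin: middle of its underside, axes as the pump's. Slides along the pump's y only, +y towards the plunger, at about 2 N when free (it stays where it is left); with the lock home its half nut grips the lead screw and it must not be forced.
- pusher_grip (a point): Middle of the pusher block, 16 mm below its top. Its two x sides are flat, 46 mm apart; beside them nothing stands higher than 72 mm above the bench.
- pusher_face (a point): Middle of the pusher block's front (+y) face, on the syringe's axis, 16 mm ahead of the block's centre. It has to meet the thumb rest of the white plunger, a disc 36 mm across standing square on the syringe's axis; how far the plunger is drawn out differs: the disc's outer face lies somewhere between y = -30 and 0 mm of the pump. The plunger gives way at about 9 N.
- lock_grip (a point): Middle of the orange lock button that stands on the pusher block's top and rides with it: 13 mm along x, 18 mm along y, 18 mm high; this point is 9 mm above its foot and 10 mm above the block's top. The button slides along the pump's x only. Freed, it uncovers a red patch on its -x side.
- nut_lock (a joint): Position of the orange lock slide (m): 0 = home, locked (nearest the console, -x side); 0.012 = fully freed (+x side, away from the console). 2 to 4 N frees it, 4 to 7 N drives it home up its wedge; it stays where it is left. The freed block moves easily under it.
- beaker: Small glass beaker under the syringe's nozzle, 52 mm across, 68 mm high, a bystander. Origin: centre of its underside.
- petri_dish: Petri dish in front of the pump, 90 mm across, 15 mm high, a bystander. Origin: centre of its underside.
- spatula: Thin steel lab spatula, 163 mm long, lying in front of the pump, a bystander. Origin: centre of its underside.
- reagent: Amber bottle behind the pump, 60 mm across, 125 mm high, a bystander. Origin: centre of its underside.
- sample_jar: Small glass jar behind the pump, 44 mm across, 55 mm high, a bystander. Origin: centre of its underside.
- mortar: White mortar, 104 mm across, 60 mm high, at the bench's left, a bystander. Origin: centre of its underside.
- indicator: White dropper bottle with a red cap, 34 mm across, 85 mm high, at the right of the pump, a bystander. Origin: centre of its underside.

How it is judged:
By the outcome, as a careful person would: the job done as asked, in the order asked, and still so for the second after the job is handed in, with the robot touching nothing.
It also fails if it takes over 64 s, if anything falls off the work surface, if the arm or the gripper's body presses on something with over 40 N, if the wrist force passes 120 N, or if a joint passes its speed limit or range.

## Working session

There is one attempt and no reset: what is moved stays moved. The work goes in short steps, each a Python script; the robot and the scene stay as the last script left them, time stands still between calls to the robot, and variables do not carry over. Pictures are saved under pics/ and viewed, at most 10 in all, crops included, and the job is handed in when it is done.

```bash
mkdir -p pics; python3 - <<'E'
from bench import robot
import cv2
for n in("scene","top"):
    d=robot.get_image(n); cv2.imwrite(f"pics/{n}0.png",d["img"])
    print({k:v for k,v in d.items() if k!="img"})
print(robot.current_t(),robot.current_eef_rot())
E
```

```text
{'fovy': 57.19135612753222, 'cx': 253.9077801250421, 'cy': 183.29003671466918, 'k1': -0.095417387081903, 'eye': array([1337.52404203, -210.02479232,  780.37259764]), 'orientation': array([-2.27040974, -0.02014252,  1.29779039])}
{'fovy': 52.21854423174254, 'cx': 257.5523925246512, 'cy': 184.92833033770512, 'k1': -0.0003477870993059358, 'eye': array([ 394.98026688,   46.52667808, 1131.50104798]), 'orientation': array([-2.96165882, -0.00735686, -1.56492275])}
0.1 [-3.14002212e+00 -3.38386054e-04  2.90481930e+00]
```

View pics/top0.png

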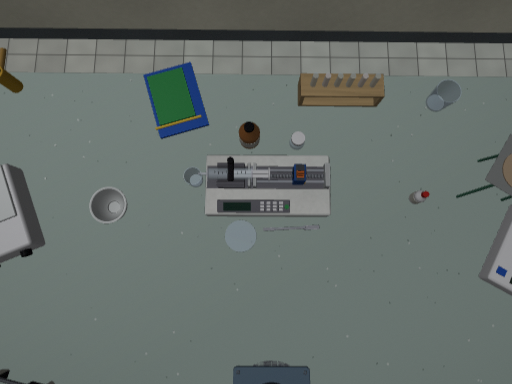

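View pics/scene0.png

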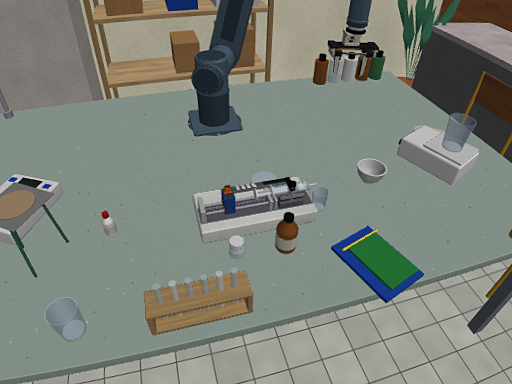

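The top view shows the pump at columns 205-330, rows 155-216, with the console facing the robot, the orange lock near (299,174) and the thumb rest near column 250. Next I'll zoom in.

```bash
cat > h.py <<'E'
from bench import robot
import numpy as np, cv2
from scipy.spatial.transform import Rotation as R
def cam(d):
    f=d["img"].shape[0]/2/np.tan(np.radians(d["fovy"]/2))
    return f,R.from_euler("xyz",d["orientation"]).as_matrix(),np.array(d["eye"])
def pix2w(d,u,v,z):
    f,M,e=cam(d); p=np.array([(u-d["cx"])/f,(v-d["cy"])/f]); s=p.copy()
    for _ in range(20): s=p/(1+d["k1"]*(s@s))
    r=M@np.array([*s,1]); return e+r*(z-e[2])/r[2]
def w2pix(d,P):
    f,M,e=cam(d); c=(np.atleast_2d(P)-e)@M; s=c[:,:2]/c[:,2:]
    s=s*(1+d["k1"]*(s**2).sum(1,keepdims=True)); return s*f+[d["cx"],d["cy"]]
def crop(d,name,x0,y0,x1,y1,k):
    cv2.imwrite(name,cv2.resize(d["img"][y0:y1,x0:x1],None,fx=k,fy=k,interpolation=cv2.INTER_CUBIC))
E
python3 - <<'E'
from h import *
d=robot.get_image("top"); crop(d,"pics/t1.png",195,145,345,225,5)
s=robot.get_image("scene"); crop(s,"pics/s1.png",185,165,335,245,5)
E
```

```text
(no output)
```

View pics/t1.png

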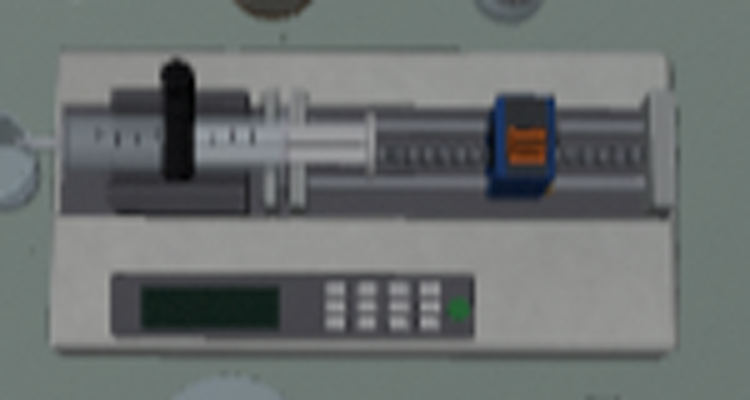

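View pics/s1.png

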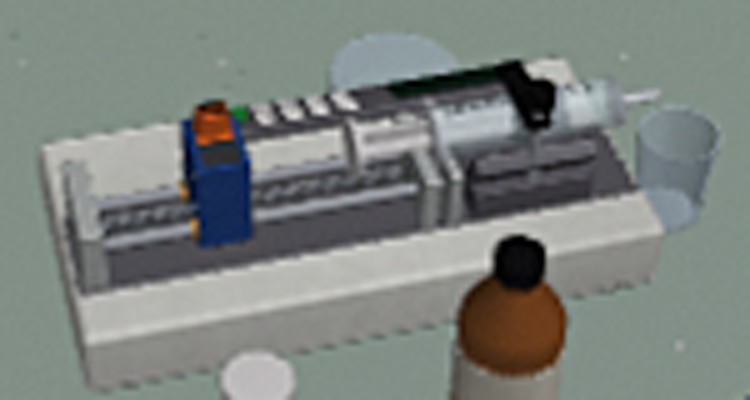

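The lock sits at about (300,173) in the full top picture and the thumb rest's outer face at about (269.5,173). I'll fit the pump pose from its corners in both views, then the block and the disc.

```bash
python3 - <<'E'
from h import *
from scipy.optimize import least_squares
T=robot.get_image("top");S=robot.get_image("scene")
ft=lambda a:np.array([195,145])+(np.array(a)+.5)/5-.5
fs=lambda a:np.array([185,165])+(np.array(a)+.5)/5-.5
t=ft([(60,53),(668,53),(675,345),(52,345)]); tw=[(86,175),(86,-175),(-86,-175),(-86,175)]
s=fs([(42,147),(80,343),(660,224),(560,60)]); sw=[(-86,-175),(86,-175),(86,175),(-86,175)]
def W(p,P):
    P=np.atleast_2d(P).astype(float);c,q=np.cos(p[2]),np.sin(p[2])
    return np.c_[p[0]+c*P[:,0]-q*P[:,1],p[1]+q*P[:,0]+c*P[:,1],P[:,2]]
z=lambda a:np.c_[a,np.full(4,55)]
def res(p): return np.r_[(w2pix(T,W(p,z(tw)))-t).ravel(),(w2pix(S,W(p,z(sw)))-s).ravel()]
r=least_squares(res,[500,50,0]);p=r.x;print(p,r.fun.round(1))
np.save("pump.npy",p)
def toP(w): 
    c,q=np.cos(p[2]),np.sin(p[2]);d=w[:2]-p[:2];return np.array([c*d[0]+q*d[1],-q*d[0]+c*d[1]])
# disc face (axis)
print("disc top",toP(pix2w(T,*ft((375,143)),102)),"scene",toP(pix2w(S,*fs((352,145)),102)))
# orange
for n,I in(("T",T),("S",S)):
    im=I["img"].astype(int);m=((im[...,2]>120)&(im[...,1]<110)&(im[...,0]<70)).astype(np.uint8)
    k,l,st,c=cv2.connectedComponentsWithStats(m)
    for i in range(1,k):
        if 180<c[i][0]<340 and 150<c[i][1]<215: print(n,st[i],c[i],toP(pix2w(I,*c[i],138)))
    h=((im[...,0]>90)&(im[...,2]<60)&(im[...,1]<90)).astype(np.uint8)
    k,l,st,c=cv2.connectedComponentsWithStats(h)
    for i in range(1,k):
        if 200<c[i][0]<340 and 150<c[i][1]<225 and st[i][4]>5: print(n,"blue",st[i],c[i])
print("block top edges T", [toP(pix2w(T,*ft(a),126)).round(1) for a in((499,96),(555,96),(491,180),(553,180))])
E
```

```text
[5.93710384e+02 1.18958782e+01 6.87936342e-03] [-1.  -1.1  0.8 -1.   1.5  1.1 -0.9  1.1 -1.7 -0.9 -0.1  0.4  1.7  1.1
  0.5 -1.4]
disc top [20.81150885 -4.16221581] scene [16.52430386 -0.9251993 ]
T [297 176   2   1   2] [297.5 176. ] [  5.77112959 -75.0006504 ]
T [303 176   1   1   1] [303. 176.] [  5.77837549 -89.26079742]
T blue [294 164   2  16  26] [294.61538462 170.73076923]
S [224 188   8   6  32] [227.375   190.40625] [ 22.9178387  -83.06238552]
S [224 209   1   1   1] [224. 209.] [  92.32243835 -107.78188183]
S blue [228 190   7   9  16] [231.875 195.   ]
S blue [223 194   4   6  12] [224.25 196.75]
block top edges T [array([ 41.1, -68.8]), array([ 41.1, -98.4]), array([ -4. , -63.8]), array([ -4. , -96.3])]
```

```bash
cat >> h.py <<'E'
p=np.load("pump.npy")
def toP(w):
    c,q=np.cos(p[2]),np.sin(p[2]);d=np.array(w)[:2]-p[:2];return np.array([c*d[0]+q*d[1],-q*d[0]+c*d[1]])
def toW(x,y,z):
    c,q=np.cos(p[2]),np.sin(p[2]);return np.array([p[0]+c*x-q*y,p[1]+q*x+c*y,z])
E
python3 - <<'E'
from h import *
T=robot.get_image("top");S=robot.get_image("scene")
im=T["img"]; print(im[166:182,300].tolist()); print(im[173,293:309].tolist())
ft=lambda a:np.array([195,145])+(np.array(a)+.5)/5-.5
print([toP(pix2w(T,*ft(a),145)).round(1) for a in((509,122),(546,122),(509,155),(546,155))])
print(toP(pix2w(T,*ft((527,166)),127)))
# predicted lock box, several x, in T crop coords
for x in(8,11,14,17,20):
    P=[toW(x+a,-82,z) for a,z in((6.5,145),(-6.5,145),(-6.5,127))]
    print(x,((w2pix(T,P)-[195,145]+.5)*5-.5).round(0).tolist(),((w2pix(S,P)-[185,165]+.5)*5-.5).round(0).tolist())
for y in (45,):
  for yaw in (np.pi/2,-np.pi/2):
    print(yaw,robot.inverse_kinematics(toW(14,-82,180),[np.pi,0,yaw+p[2]]))
E
```

```text
[[50, 47, 45], [51, 48, 47], [49, 46, 44], [49, 47, 45], [34, 36, 45], [24, 56, 111], [25, 56, 109], [23, 42, 78], [22, 48, 93], [15, 40, 83], [24, 60, 118], [43, 60, 102], [50, 47, 45], [55, 46, 41], [57, 37, 27], [48, 24, 12]]
[[21, 14, 9], [90, 50, 24], [96, 53, 28], [38, 48, 72], [17, 45, 94], [20, 42, 78], [21, 42, 77], [23, 42, 78], [19, 40, 76], [18, 40, 75], [20, 42, 77], [50, 42, 47], [82, 44, 24], [48, 41, 41], [75, 70, 70], [75, 70, 70]]
[array([ 22.8, -71.7]), array([ 22.8, -90.8]), array([  5.4, -71.4]), array([  5.4, -90.5])]
[  3.22810545 -82.68473126]
8 [[529.0, 138.0], [530.0, 162.0], [526.0, 169.0]] [[212.0, 109.0], [207.0, 95.0], [208.0, 119.0]]
11 [[529.0, 132.0], [530.0, 157.0], [526.0, 164.0]] [[213.0, 113.0], [208.0, 98.0], [209.0, 123.0]]
14 [[529.0, 126.0], [529.0, 151.0], [526.0, 158.0]] [[214.0, 116.0], [209.0, 102.0], [210.0, 126.0]]
17 [[529.0, 121.0], [529.0, 145.0], [525.0, 152.0]] [[216.0, 120.0], [210.0, 105.0], [211.0, 129.0]]
20 [[529.0, 115.0], [529.0, 140.0], [525.0, 147.0]] [[217.0, 123.0], [212.0, 108.0], [213.0, 133.0]]
1.5707963267948966 [-0.29654787  0.39605116  1.43527196  0.          1.31026953 -0.30342723]
-1.5707963267948966 [-2.96547871e-01  3.96051163e-01  1.43527196e+00 -4.44089210e-16
  1.31026953e+00  2.83816542e+00]
```

```bash
python3 - <<'E'
from h import *
o=[np.pi,0,np.pi/2+p[2]]
robot.move_gripper(0.45)
robot.move_ptp(toW(14,-81.5,200),o)
print(robot.move_linear(toW(14,-81.5,160),speed=100), robot.move_linear(toW(14,-81.5,129.5),speed=50,f_stop=4))
print(robot.current_t(),toP(robot.current_tcp_pos()),robot.current_tcp_pos(),robot.current_contact_force())
robot.move_gripper(0.0)
print(robot.current_gripper_width()*93,robot.current_finger_force(),robot.current_contact_force(),robot.current_t())
d=robot.get_image("scene");crop(d,"pics/s2.png",185,165,335,245,5)
E
```

```text
False False
5.3917 [ 14.10256783 -81.53309058] [608.37350935 -69.53826717 129.51595882] [-0.51888945 -0.34468543 -0.22304196]
12.783930872866437 29.99850332736969 [-0.71421819  0.60655798  1.0456522 ] 5.9667
```

View pics/s2.png

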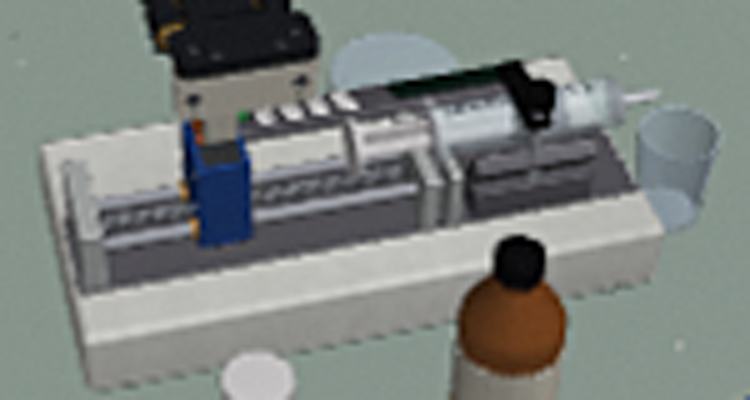

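The pads hold the lock at a width of 12.8 mm. A strip of orange at (198,128) shows they sit a few mm towards +y, which is still a good grip. Next I free the lock.

```bash
python3 - <<'E'
from h import *
x0,y0=toP(robot.current_tcp_pos())
print(robot.move_linear(toW(x0+16,y0,129.5),speed=12,f_stop=11))
print(toP(robot.current_tcp_pos())-[x0,y0],robot.current_contact_force(),robot.current_gripper_width()*93,robot.current_t())
d=robot.get_image("scene");crop(d,"pics/s3.png",205,165,265,213,8)
E
```

```text
True
[10.27703558 -0.04983293] [-0.46963398  0.08801529  4.52273389] 12.804256866085282 6.9417
```

View pics/s3.png

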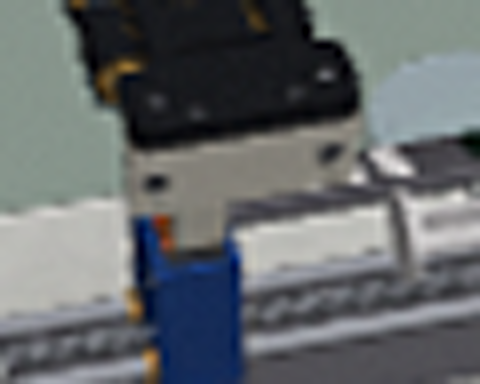

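The lock moved about 10.3 mm and the force is now low, so I'll push on to confirm the end stop.

```bash
python3 - <<'E'
from h import *
x0,y0=toP(robot.current_tcp_pos())
for i in range(6):
    x,y=toP(robot.current_tcp_pos())
    r=robot.move_linear(toW(x+1,y0,129.5),speed=5,f_stop=14)
    print(r,toP(robot.current_tcp_pos())-[x0,y0],robot.current_contact_force().round(1),robot.current_gripper_width()*93)
    if r or abs(robot.current_contact_force()[0])>9: break
print(robot.current_t())
E
```

```text
False [0.04287899 0.0195736 ] [-4.8  0.   6.3] 12.614863843843432
False [0.05567425 0.02483126] [-3.8  0.   7. ] 13.11307195985454
False [0.04325782 0.02590657] [-5. -0.  7.] 12.68937945908429
False [0.05614158 0.01615287] [-5.4  0.8  6.4] 13.188095196957509
False [0.07063166 0.01907335] [-5.3 -0.4  6.6] 12.79424675872616
False [0.0381137  0.01487856] [-4.2  0.4  7.9] 12.52833990125041
8.7917
```

```bash
python3 - <<'E'
from h import *
x0,y0=toP(robot.current_tcp_pos())
for k in (2,3):
    r=robot.move_linear(toW(x0+k,y0,129.5),speed=5,f_stop=18)
    print(r,toP(robot.current_tcp_pos())-[x0,y0],robot.current_tcp_pos()[2],robot.current_contact_force().round(1),robot.current_gripper_width()*93)
    if r: break
print(robot.current_t())
T=robot.get_image("top");crop(T,"pics/t4.png",270,150,330,198,10)
E
```

```text
False [0.06050934 0.0332124 ] 129.6430041607612 [-7.3 -0.5  9.3] 12.721646881106452
False [0.09374425 0.02129698] 129.61908915454777 [-10.4  -0.4  10.9] 12.538138935852102
9.4833
```

View pics/t4.png

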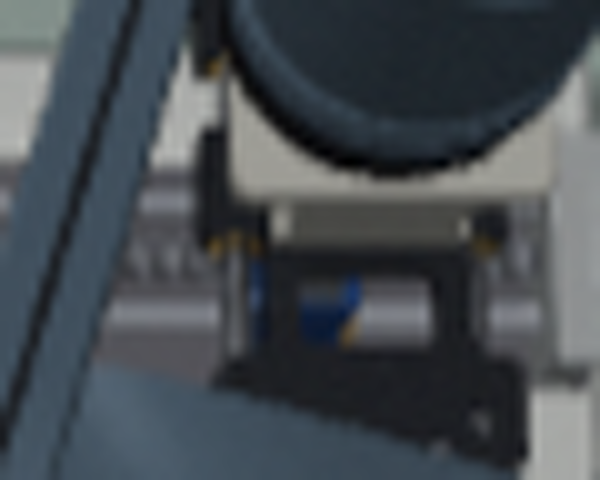

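The lock holds rigidly at 10 N, so this is the end stop, although closing the fingers must have already shifted it 1-2 mm. I'll release, lift and check before moving the block.

```bash
python3 - <<'E'
from h import *
x0,y0=toP(robot.current_tcp_pos())
robot.move_linear(toW(x0,y0,129.5),speed=20)
print(robot.current_contact_force().round(1),toP(robot.current_tcp_pos()))
robot.move_gripper(0.45)
robot.move_linear(toW(x0,y0,165),speed=80)
robot.move_ptp(toW(-60,-180,260),[np.pi,0,np.pi/2+p[2]])
print(x0,y0,robot.current_t())
T=robot.get_image("top");S=robot.get_image("scene")
k=dict(fx=7,fy=7,interpolation=cv2.INTER_CUBIC)
a=cv2.resize(T["img"][155:195,275:325],None,**k);b=cv2.resize(S["img"][175:215,205:255],None,**k)
cv2.imwrite("pics/ts5.png",np.hstack([a,b]))
E
```

```text
[-2.1  0.6  6.1] [ 24.36306656 -81.55938655]
24.499020169220394 -81.55155147167973 11.7833
```

View pics/ts5.png

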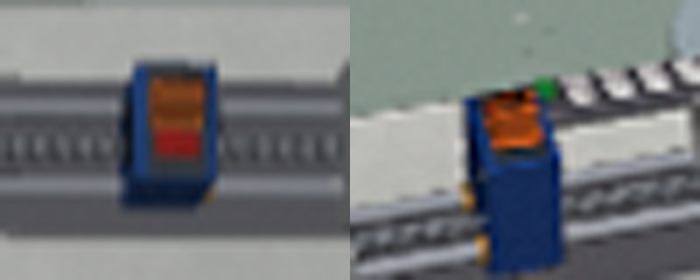

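The red patch is uncovered at (178,143) on the lock's -x side, so the lock is fully freed. I'll regrip it where it stands and bring the block forward, slowly near the disc.

```bash
python3 - <<'E'
from h import *
o=[np.pi,0,np.pi/2+p[2]]
robot.move_ptp(toW(24.5,-82.5,175),o)
robot.move_linear(toW(24.5,-82.5,129.5),speed=80,f_stop=5)
robot.move_gripper(0.0)
P=lambda s,r:print(s,r,toP(robot.current_tcp_pos()).round(2),robot.current_contact_force().round(1),round(robot.current_gripper_width()*93,2),robot.current_t())
P("grip",0)
robot.move_linear(toW(25,-82.5,129.5),speed=10);P("pre",0)
r=robot.move_linear(toW(25,-72.5,129.5),speed=15,f_stop=7);P("y",r)
if not r:
    r=robot.move_linear(toW(25,-32.5,129.5),speed=25,f_stop=6);P("y",r)
E
```

```text
grip 0 [ 24.35 -82.46] [-1.3  0.3  2.1] 12.94 13.8417
pre 0 [ 24.39 -82.46] [-4.6  0.2  4.9] 12.6 14.0917
y False [ 24.45 -72.88] [-4.9 -1.5  5.5] 12.72 14.9083
y False [ 24.61 -32.79] [-5.4 -0.8  5.5] 12.62 16.6583
```

```bash
python3 - <<'E'
from h import *
P=lambda s,r:print(s,r,toP(robot.current_tcp_pos()).round(2),robot.current_contact_force().round(1),round(robot.current_gripper_width()*93,2),robot.current_t())
for y in np.arange(-31,-8,1.5):
    r=robot.move_linear(toW(25,y,129.5),speed=6,f_stop=3.5);P(y,r)
    if r or robot.current_contact_force()[1]<-4: break
robot.sleep(.3);P("rest",r)
T=robot.get_image("top");S=robot.get_image("scene")
k=dict(fx=7,fy=7,interpolation=cv2.INTER_CUBIC)
a=cv2.resize(T["img"][155:195,250:300],None,**k);b=cv2.resize(S["img"][170:210,220:270],None,**k)
cv2.imwrite("pics/ts6.png",np.hstack([a,b]))
E
```

```text
-31.0 False [ 24.61 -31.33] [-3.7 -1.8  4.4] 12.78 17.0583
-29.5 False [ 24.63 -29.82] [-5.1 -0.7  5.4] 12.59 17.4583
-28.0 False [ 24.62 -28.3 ] [-4.6 -1.8  5. ] 12.74 17.8583
-26.5 False [ 24.61 -26.81] [-4.6 -1.9  5. ] 12.86 18.2583
-25.0 False [ 24.66 -25.32] [-4.9 -1.4  5.6] 12.99 18.6583
-23.5 False [ 24.65 -23.79] [-5.3 -1.9  5.3] 12.86 19.0583
-22.0 False [ 24.67 -22.31] [-5.4 -1.3  5.7] 12.57 19.4583
-20.5 False [ 24.66 -20.78] [-3.4 -1.3  5.6] 12.85 19.8583
-19.0 False [ 24.66 -19.55] [-4.4 -1.4  4.6] 12.41 20.2583
-17.5 True [ 24.61 -19.55] [0.6 0.4 4.8] 12.68 20.4917
rest True [ 24.55 -19.61] [ 3.2 -0.3  4.8] 12.81 20.7917
```

View pics/ts6.png

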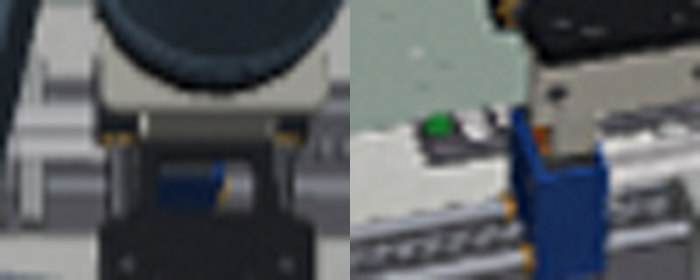

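The block stopped at TCP y = -19.55 after about 63 mm of travel, which matches the predicted contact. I'll nudge gently to confirm, then drive the lock home.

```bash
python3 - <<'E'
from h import *
P=lambda s,r:print(s,r,toP(robot.current_tcp_pos()).round(2),robot.current_contact_force().round(1),round(robot.current_gripper_width()*93,2),robot.current_t())
r=robot.move_linear(toW(24.6,-18.6,129.5),speed=5,f_stop=5);P("nudge",r)
robot.sleep(.2);P("held",r)
r=robot.move_linear(toW(24.6,-19.3,129.5),speed=5);P("relax",r)
for x in (18,13.5,12.5,11.5,10.5,9.5,8.5):
    r=robot.move_linear(toW(x,-19.3,129.5),speed=12 if x>13 else 6,f_stop=18);P(x,r)
    if r or robot.current_contact_force()[0]>11: break
E
```

```text
nudge False [ 24.33 -19.54] [ 1.5 -3.6  5.6] 12.48 21.3667
held False [ 24.32 -19.54] [ 0.8 -3.5  5.6] 12.73 21.5667
relax False [ 24.33 -19.55] [ 1.1 -0.9  6.1] 13.03 21.8583
18 False [ 18.12 -19.51] [ 3.3 -1.4  4. ] 13.1 22.5583
13.5 False [ 14.2  -19.51] [ 5.2 -2.3  4.2] 12.71 23.0833
12.5 False [ 13.49 -19.53] [ 6.7 -1.5  3.4] 12.62 23.4
11.5 False [ 12.64 -19.52] [ 6.5 -1.9  3.1] 12.74 23.7167
10.5 False [ 12.45 -19.54] [ 9.5 -1.6  1.4] 13.03 24.0333
9.5 False [ 12.42 -19.53] [12.5 -0.7 -1.5] 12.89 24.35
```

Lock travel was 12.0 mm and it is firm at the home stop. I'll unload, let go, retreat and check.

```bash
python3 - <<'E'
from h import *
P=lambda s,r:print(s,r,toP(robot.current_tcp_pos()).round(2),robot.current_contact_force().round(1),round(robot.current_gripper_width()*93,2),robot.current_t())
robot.move_linear(toW(12.2,-19.54,129.5),speed=10);P("relax",0)
robot.move_gripper(0.45);P("open",0)
robot.move_linear(toW(12.4,-19.54,170),speed=60)
robot.move_ptp(toW(-60,-180,260),[np.pi,0,np.pi/2+p[2]]);P("away",0)
T=robot.get_image("top");S=robot.get_image("scene")
k=dict(fx=7,fy=7,interpolation=cv2.INTER_CUBIC)
a=cv2.resize(T["img"][150:200,245:300],None,**k);b=cv2.resize(S["img"][165:215,215:270],None,**k)
cv2.imwrite("pics/ts7.png",np.hstack([a,b]))
E
```

```text
relax 0 [ 12.52 -19.5 ] [ 4.  -1.1  4.6] 12.25 24.775
open 0 [ 12.09 -19.52] [-0.5  0.6  0.3] 41.92 25.4583
away 0 [ -60.05 -179.23] [-0.5 -0.5 -0.4] 41.75 27.0917
```

View pics/ts7.png

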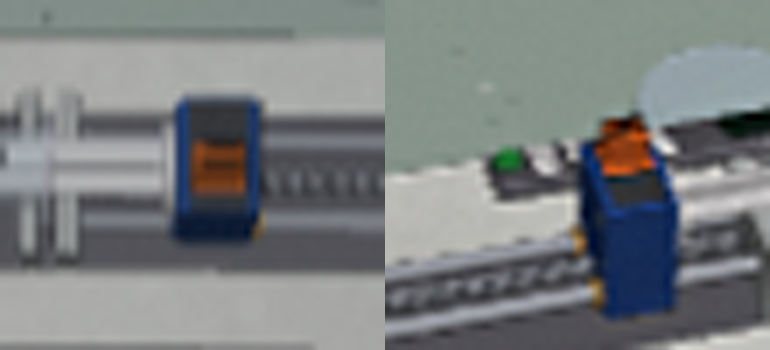

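The block face meets the disc at (170,165), the plunger hasn't moved, the lock is home and no red shows. I'm handing in.

```bash
python3 -c "
from bench import robot
print(robot.hand_in())"
```

```text
the job is handed in; nothing more can be done
None
```

I freed the lock, brought the pusher block up to just touch the thumb rest without moving the plunger, slid the lock fully home (12.0 mm of travel), let go, and handed the job in after about 27 s; the hand-in returned no verdict.

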